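Reset the tripped cutout under the spring-closing hood

ROBOT

A 6-joint arm with a two-finger parallel gripper is mounted at the origin on the work surface. World frame = base frame: x ahead of the robot, y to its left, z up, the work surface at z = 0. Lengths are in m, angles in rad, forces in N, time in s.
With the tool pointing down it reaches from about 0.3 to 0.875 m from the base axis. Payload 6.4 kg.
Tool frame: the origin (TCP) lies between the finger pads; the fingertips stand 25 mm ahead of it and the grasp point (between the pads) lies 6 mm ahead of it; z points along the fingers, x is the direction in which the jaws open and shut, and the axes are right-handed (so a half turn about z gives the same grasp; the last joint's range is limited). The gripper opens to 88 mm and grips with 3 to 60 N. Pads are 18 mm wide; open, the fingers measure 123 mm over their backs; the gripper's body (75 mm by 187 mm) begins 45 mm behind the grasp point.
Start: joints at [-1.423, 0.181, 1.607, -0, 1.354, -0.206], TCP at [0.199, -0.539, 0.264] pointing down, gripper open.
Joint ranges: [-2.99, 2.99], [-0.89, 2.07], [0.3, 2.58], [-1.14, 4.28], [0, 2.63], [-3.12, 3.12]. Speed limits (rad/s): [2.57, 2.57, 3.01, 3.14, 3.14, 3.14].

INTERFACE

Orientations are given as a rotation vector (axis times angle).
In Python, from cell import sensors, capture, order gives the robot as it stands.
- The arm moves only by the shell command python3 -m pendant 'ROWS' [OPENING] [FORCE]. ROWS is text: rows parted by semicolons, each of 4 numbers parted by spaces: the shift along the tool's x, y, z in m, then the turn about the tool's z in degrees. A call has 1 to 20 rows; each row shifts and turns the pose as measured when the row begins, along the tool's axes as they then stand; what a row does not reach is not made up. A row lasts 1/8 s, in which the tool goes at most 62.5 mm and 10.7 degrees, less where a joint would pass 70% of its speed; a pose out of reach is approached as far as the arm can. A call is refused whole if a number of a shift passes 0.0625 or a number of a turn 10.7, either way. A call with a gripper value outside its range is refused whole. OPENING is the closure, from -1 (fully open) to 1 (shut), set as the call begins (- or left out, the last holds). The fingers move at their own pace and stop on an object; FORCE is the grip in N (left out, the last holds). Time passes only in rows, so rows that do not move let the fingers close. It gives the time, the measured TCP pose, the force and the opening at its end, in the units of the state.
- sensors.sense(): the state, without advancing time (a new reading comes with each control period).
- capture(name): name is "side" or "top"; returns a dict with "pixels" (400x640x3 uint8, red, green, blue), "depth" (400x640 float32, m along the optical axis (not along the pixel's ray), 0 where there is no reading), "fx", "fy", "cx", "cy" (pixels), "view" (4x4, takes a point from world to camera coordinates). Camera axes: x right, y down, z forward; pixel columns grow to the right and rows downward; lengths in m; the calibration is good to about 2 mm. A picture is of the moment at which its call begins.
- order.sign_off(): hands the job in, once; it reports no verdict.
The state is a dict: "t": time; "qpos": joint angles; "qd": joint speeds; "joint_efforts": joint torques, N m; "tcp_pos": TCP position; "ee_rot": TCP orientation; "force": force on the tool from outside, world axes, zero at the start; "wrist_torque": the same for the moment, N m; "width": finger opening in m.
Only numpy, scipy, OpenCV 4.12 (cv2) and the standard library are available. Lean on these libraries where they do the work, as an engineer would, in place of code of your own. Each camera call takes 0.05 s, during which the arm holds its last target.

TASK

The bench supply has tripped because a small angle bracket fell in beside its cutout. Push the spring-closing clear hood open with the wooden prop bar and lay the bar in the lane between the hood's tab and the stop so that the hood stays open, then take the bracket out of the bay and put it in the parts tray. Then reset the cutout by pushing its lever fully off (toward the lane) before throwing it fully on, leaving the hood propped and the other things on the bench where they are.

Things in the scene. Friction and masses are not known exactly. Their poses are not given: they have to be found in the camera images.
- box: supply unit fixed to the table; aluminium base plate 230 (x) x 350 (y) x 12 mm, origin at the centre of its underside. x points from the lane across to the terminal strip (roughly away from the robot), y is the way the hood opens. In this frame (mm): grey module x -50..80, y 7..173, top z 58; bay x -60..70, y -160..0, floor z 12; white terminal strip x 71..85, y -135..-35, top z 32.
- lane_stop (a point): middle of the top edge of the low steel stop's face that looks along the box's +y, at box x -90, y -160, z 26 mm. The stop (46 mm wide, 12 thick, 14 above the plate) closes the -y end of the lane, the open strip of plate at box x -115..-66 along the hood's side.
- hood (a joint): travel of the clear sliding hood along the box's +y, m: 0 shut (covers the bay), 0.165 fully open (over the module). A spring always shuts it: 2 N shut to 3.7 N open, damped 6 N s/m. The hood is an upside-down U open at both ends, box x -65..95, 155 mm long, top at box z 72 mm (74 at its metal edges). With the bar between stop and tab it reads about 0.150.
- hood_tab (a point): centre of the flat outer face (facing the box's -y) of the steel tab that the hood carries over the lane: tab 52 mm wide in box x (centre x = -90), 8 mm thick, from z 15 to 55 mm. Shut, this face is at box y = -155, so 5 mm from the stop's face; pushed along +y it opens the hood.
- prop: hardwood prop bar 155 x 30 x 40 mm, loose on the table on either side of the supply unit, 0.12 kg; origin at the centre of its underside, x along its length, z up. Held with its underside above the stop (box z over 26 mm), its end can push the tab; in place it lies flat on the plate along the lane, centre at box x -90, y -82, z 12 mm.
- bracket: small aluminium angle bracket lying loose in the bay, 60 g: foot 26 (x) x 44 (y) x 6 mm, upright 26 (x) x 8 (y) x 36 mm tall standing at y = -18 mm; origin at the centre of its underside. It stands on its foot on the base plate.
- bracket_grip (a point): middle of the bracket's upright, 24 mm above its underside; pinch the upright here across its 26 mm width (along the bracket's x)
- tray: grey open parts tray fixed to the table on the other side of the supply unit, 150 (x) x 110 (y) x 25 mm, walls and floor 4 mm; origin at the centre of its underside. A steel nut lies in it near x = -50 mm.
- nut: steel nut, 22 mm across, 10 mm tall, in the tray; origin at the centre of its underside
- cutout: grey housing of the cutout in the bay, 70 (x) x 34 (y) x 14 mm, fixed on the base plate with its axes parallel to the box's; origin at the centre of its underside. The lever's hinge runs along y, 12 mm above this origin; a round hub 18 mm across and 26 mm long stands to 21 mm.
- lever (a joint): angle of the cutout's black lever, rad: 0 fully off (leans 0.4 rad to the box's -x, toward the lane), 0.4 upright, 0.8 fully on (leans 0.4 rad to +x). Tripped it stands near upright. It stays where it is left; about 2 N across its tip moves it (more if the push also rubs along it); stops at both ends.
- lever_tip (a point): middle of the free end of the lever, 40 mm from its hinge; the lever is a flat paddle 9 mm thick (along its swing) and 18 mm wide (along y)
- spirit_level: aluminium spirit level, 25 x 160 x 30 mm; origin at the centre of its underside
- jar: closed white jar, 56 mm across, 70 mm tall; origin at the centre of its underside
- lens_cap: black lens cap, 64 mm across, 22 mm tall; origin at the centre of its underside
- collar: steel collar, 80 mm outside, 22 mm tall; origin at the centre of its underside
- big_angle: larger aluminium angle plate, 70 x 50 mm with a 60 mm upright, standing on the table (not the bracket of the task); origin at the centre of its underside
Mind the look-alikes: they are no part of the job. What is shaped like the tray but black or orange is not meant.

How it is judged:
By the outcome, as a careful person would: the job done as asked, in the order asked, and still so for the second after the job is handed in, with the robot touching nothing.
It also fails if it takes over 64 s, if anything falls off the work surface, if the arm or the gripper's body presses on something with over 40 N, if the wrist force passes 120 N, or if a joint passes its speed limit or range.

## Working session

There is one attempt and no reset: what is moved stays moved. The work goes in short steps, Python scripts to look and compute and a shell command to move; the robot and the scene stay as the last step left them, time stands still between calls to the robot, and variables do not carry over. Pictures are saved under pics/ and viewed, and the job is handed in when it is done.

```bash
ls; mkdir -p pics; python3 - <<'E'
from cell import sensors,capture,order
import cv2,numpy as np
print(sensors.sense())
for n in("side","top"):
    c=capture(n); cv2.imwrite(f"pics/{n}0.png",c["pixels"][:,:,::-1]); np.savez(f"pics/{n}0.npz",**c)
    print(n,c["fx"],c["fy"],c["cx"],c["cy"]);print(np.round(c["view"],4), (c["depth"]>0).mean())
E
```

```text
pics
{'t': 0.0, 'qpos': array([-1.42331234e+00,  1.81519645e-01,  1.60798279e+00, -1.33494194e-05,
        1.35374773e+00, -2.06342475e-01]), 'qd': array([-6.20426572e-05, -2.12519037e-03, -5.04971904e-04, -7.85479461e-04,
        6.46288918e-05,  1.15040426e-03]), 'joint_efforts': array([ 1.90462444e-03, -4.33865190e+01, -3.41844642e+01,  7.05703930e-02,
        3.86936765e-02, -1.36488161e-04]), 'tcp_pos': array([ 0.19915098, -0.53890964,  0.2628343 ]), 'ee_rot': array([-2.57674388e+00,  1.79512455e+00,  1.80027276e-03]), 'force': array([-1.08227756,  0.24963482,  0.57021012]), 'wrist_torque': array([ 0.04163066, -0.03079559, -0.02370236]), 'width': 0.08794346270624188}
side 409.78603898094417 409.78603898094417 323.05219149125617 202.727723079464
[[ 0.9696 -0.2443 -0.0115 -0.5105]
 [-0.1447 -0.5353 -0.8322  0.1053]
 [ 0.1972  0.8086 -0.5544  1.2549]
 [ 0.      0.      0.      1.    ]] 0.986
top 369.30629283535217 369.30629283535217 318.536830199066 199.4166457636336
[[-0.0104 -0.9996  0.0259 -0.0725]
 [-0.9945  0.0077 -0.1046  0.5261]
 [ 0.1044 -0.0269 -0.9942  1.1569]
 [ 0.      0.      0.      1.    ]] 0.996046875
```

View pics/side0.png

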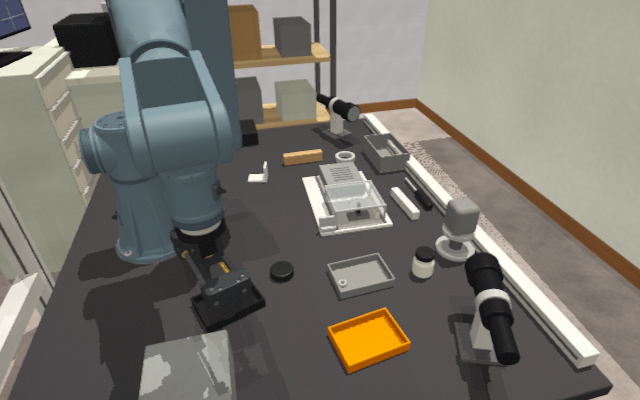

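View pics/top0.png

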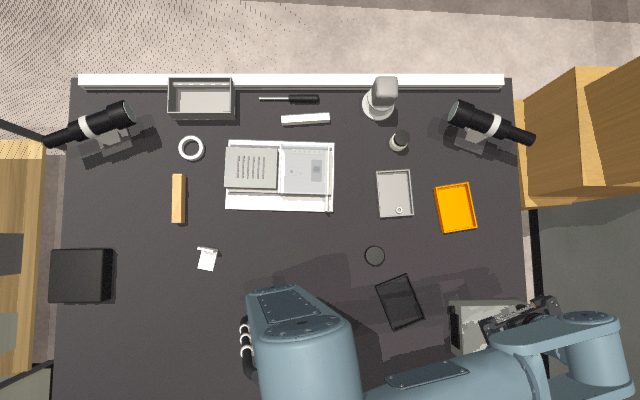

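The top view shows the supply around (280,175) with the module on its left, which is world +y. The wooden bar is at (178,198), the grey tray with the nut at (394,194), and the cutout is in the bay around (315,172). I'll zoom in next.

```bash
python3 - <<'E'
import cv2
a=cv2.imread("pics/top0.png")[120:240,150:430]; cv2.imwrite("pics/ztop0.png",cv2.resize(a,(800,343),interpolation=cv2.INTER_CUBIC))
a=cv2.imread("pics/side0.png")[140:310,260:440]; cv2.imwrite("pics/zside0.png",cv2.resize(a,(635,600),interpolation=cv2.INTER_CUBIC))
E
```

```text
(no output)
```

View pics/ztop0.png

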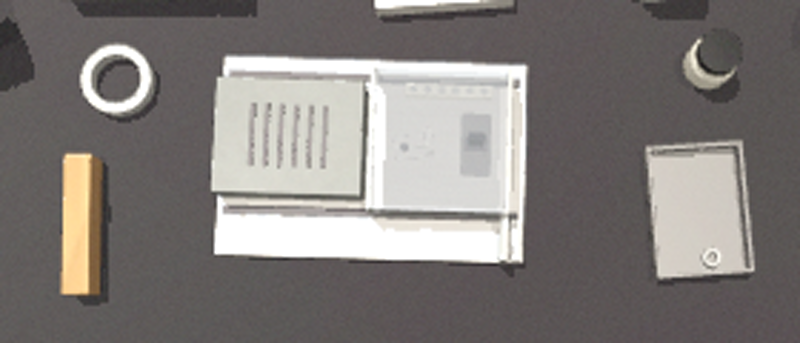

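View pics/zside0.png

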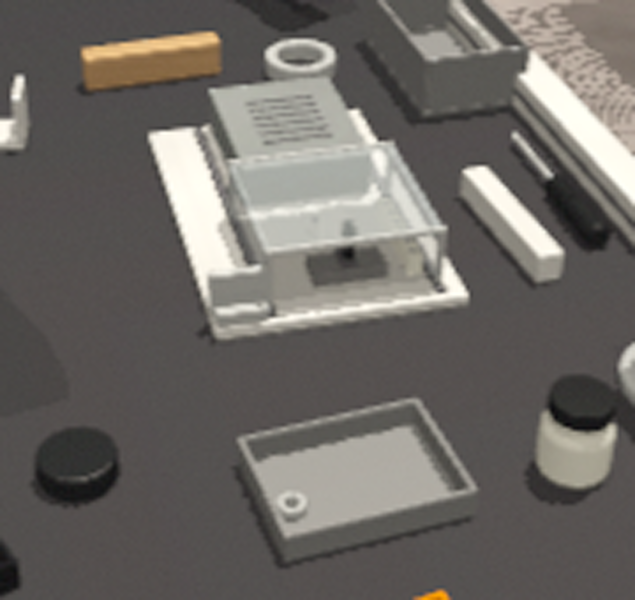

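```bash
cat > h.py <<'E'
import numpy as np, cv2
from scipy.spatial.transform import Rotation as R
def ray(c,uv,z):
    uv=np.atleast_2d(uv).astype(float)
    d=np.c_[(uv[:,0]-c["cx"])/c["fx"],(uv[:,1]-c["cy"])/c["fy"],np.ones(len(uv))]
    V=c["view"];Rm=V[:3,:3];o=-Rm.T@V[:3,3]
    w=d@Rm
    s=(z-o[2])/w[:,2]
    return o+w*s[:,None]
def proj(c,p):
    p=np.atleast_2d(p);q=p@c["view"][:3,:3].T+c["view"][:3,3]
    return np.c_[q[:,0]/q[:,2]*c["fx"]+c["cx"],q[:,1]/q[:,2]*c["fy"]+c["cy"]]
def rect(c,mask,z):
    ct,_=cv2.findContours(mask.astype(np.uint8),cv2.RETR_EXTERNAL,cv2.CHAIN_APPROX_NONE)
    k=max(ct,key=cv2.contourArea)[:,0]
    w=ray(c,k,z)[:,:2]
    r=cv2.minAreaRect((w*1000).astype(np.float32))
    return r,k
E
python3 - <<'E'
from h import *
c=dict(np.load("pics/top0.npz"));im=c["pixels"];hsv=cv2.cvtColor(im,cv2.COLOR_RGB2HSV)
def sub(m,x0,y0,x1,y1):
    o=np.zeros(m.shape,bool);o[y0:y1,x0:x1]=m[y0:y1,x0:x1];return o
print("cam",-c["view"][:3,:3].T@c["view"][:3,3])
m=sub(hsv[...,2]>120,215,130,345,220);r,k=rect(c,m,.012);print("plate",r)
print(cv2.boxPoints(r))
m=sub((hsv[...,1]>60)&(hsv[...,2]>90),160,165,195,235);r,k=rect(c,m,.04);print("bar",r,cv2.boxPoints(r), np.median(c["depth"][m]))
m=sub(hsv[...,2]>95,365,160,420,225);r,k=rect(c,m,.025);print("tray",r,cv2.boxPoints(r))
E
```

```text
cam [ 0.40167582 -0.04545524  1.20710195]
plate ((609.2396850585938, 50.65425109863281), (359.19927978515625, 232.8523712158203), 87.9699478149414)
[[ 486.52448 -124.70843]
 [ 719.2307  -132.95691]
 [ 731.9549   226.01694]
 [ 499.24866  234.26541]]
bar ((532.6781616210938, 365.49896240234375), (43.021480560302734, 158.4575958251953), 89.75851440429688) [[453.3594  344.32233]
 [611.8156  343.65448]
 [611.99695 386.6756 ]
 [453.5407  387.34344]] 1.1660843
tray ((548.0383911132812, -323.9115905761719), (157.1761932373047, 117.16497039794922), 3.213360548019409) [[ 466.29004 -269.82642]
 [ 472.85767 -386.8072 ]
 [ 629.78674 -377.99677]
 [ 623.2191  -261.016  ]]
```

```bash
cat >> h.py <<'E'
def T(x,y,deg):
    return np.array([x,y]),np.deg2rad(deg)
def w(fr,p):
    p=np.atleast_2d(p).astype(float);o,a=fr;c,s=np.cos(a),np.sin(a)
    return np.c_[o[0]+c*p[:,0]-s*p[:,1],o[1]+s*p[:,0]+c*p[:,1],p[:,2]]
def inv(fr,p):
    p=np.atleast_2d(p).astype(float);o,a=fr;c,s=np.cos(a),np.sin(a);d=p[:,:2]-o
    return np.c_[c*d[:,0]+s*d[:,1],-s*d[:,0]+c*d[:,1],p[:,2]]
def quad(x,y,z,cx=0,cy=0): return np.array([[cx-x/2,cy-y/2,z],[cx+x/2,cy-y/2,z],[cx+x/2,cy+y/2,z],[cx-x/2,cy+y/2,z]])
BOX=T(.6092,.0475,-2.03)
E
cat > ov.py <<'E'
from h import *
def ov(c,polys,crop,sc,out):
    x0,y0,x1,y1=crop
    a=cv2.resize(np.ascontiguousarray(c["pixels"][y0:y1,x0:x1,::-1]),None,fx=sc,fy=sc,interpolation=cv2.INTER_CUBIC)
    for p,col in polys:
        uv=((proj(c,p)-[x0,y0]+.5)*sc).round().astype(int)
        cv2.polylines(a,[uv.reshape(-1,1,2)],True,col,1)
    cv2.imwrite(out,a)
E
python3 - <<'E'
from ov import *
bar=T(.5335,.3705,-0.2); tray=T(.5481,-.3239,3.2)
P=[(w(BOX,quad(.23,.35,.012)),(0,0,255)),(w(BOX,quad(.13,.166,.058,.015,.09)),(255,0,0)),(w(bar,quad(.155,.03,.04)),(0,200,0)),(w(tray,quad(.15,.11,.025)),(255,0,255)),(w(BOX,[[-.116,-.155,.055],[-.064,-.155,.055],[-.064,-.155,.015],[-.116,-.155,.015]]),(0,160,255))]
c=dict(np.load("pics/top0.npz"));ov(c,P,(160,130,420,225),3,"pics/o1.png")
c=dict(np.load("pics/side0.npz"));ov(c,P,(270,140,420,310),3.5,"pics/o2.png")
E
```

```text
(no output)
```

View pics/o1.png

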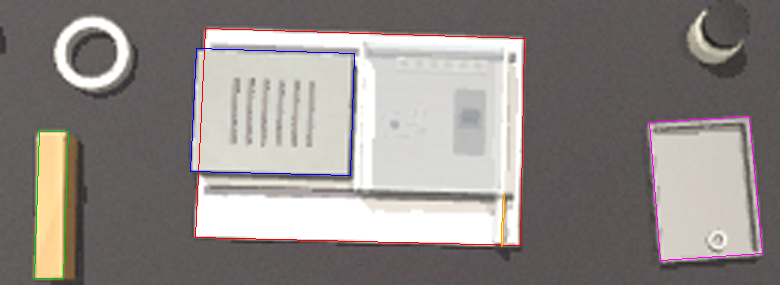

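View pics/o2.png

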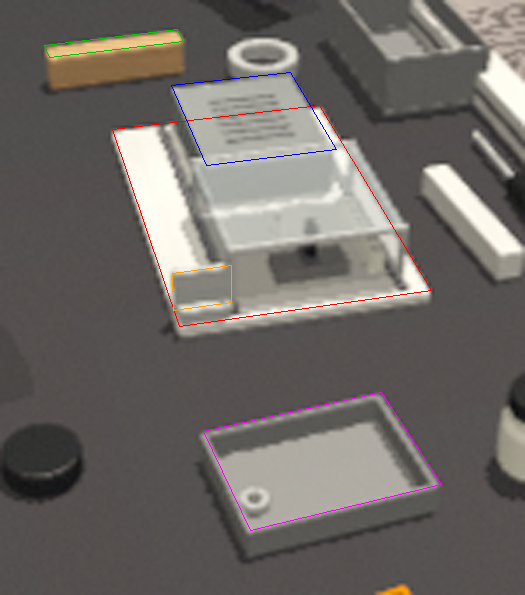

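```bash
cat > plan.py <<'E'
from h import *
import sys
def state():
    from cell import sensors
    s=sensors.sense();Rm=R.from_rotvec(s["ee_rot"]).as_matrix()
    return s,Rm
def yawof(Rm): return np.rad2deg(np.arctan2(Rm[1,0],Rm[0,0]))
def plan(pts,step=.058,turn=10):
    s,Rm=state();p=s["tcp_pos"].copy();yw=yawof(Rm)
    print("t %.2f"%s["t"],"tcp",p.round(4),"yaw %.2f"%yw,"tilt",Rm[:,2].round(4),"F",s["force"].round(1),"w %.4f"%s["width"])
    for q in pts:
        d=np.array(q[:3])-p;dy=(q[3]-yw+180)%360-180
        if len(q)>4: dy=q[4]
        n=max(1,int(np.ceil(np.linalg.norm(d)/step-1e-6)),int(np.ceil(abs(dy)/turn-1e-6)))
        rows=[]
        for i in range(n):
            a=np.deg2rad(yw+dy*i/n);g=d/n
            tx=np.cos(a)*g[0]+np.sin(a)*g[1];ty=np.sin(a)*g[0]-np.cos(a)*g[1]
            rows.append("%.4f %.4f %.4f %.1f"%(tx,ty,-g[2],-dy/n))
        print(n,"; ".join(rows));p=np.array(q[:3]);yw=yw+dy
E
python3 - <<'E'
from plan import *
plan([(.40,-.05,.24,-80),(.5335,.3705,.14,-90)])
E
```

```text
t 0.10 tcp [ 0.1991 -0.539   0.2629] yaw -69.73 tilt [-2.0e-04  1.5e-03 -1.0e+00] F [-0.  -0.  -0.1] w 0.0882
10 -0.0389 -0.0358 0.0023 1.0; -0.0395 -0.0351 0.0023 1.0; -0.0402 -0.0344 0.0023 1.0; -0.0408 -0.0336 0.0023 1.0; -0.0414 -0.0329 0.0023 1.0; -0.0420 -0.0322 0.0023 1.0; -0.0425 -0.0314 0.0023 1.0; -0.0431 -0.0306 0.0023 1.0; -0.0436 -0.0299 0.0023 1.0; -0.0442 -0.0291 0.0023 1.0
8 -0.0489 -0.0256 0.0125 1.2; -0.0494 -0.0245 0.0125 1.2; -0.0499 -0.0234 0.0125 1.2; -0.0504 -0.0223 0.0125 1.2; -0.0509 -0.0212 0.0125 1.2; -0.0514 -0.0201 0.0125 1.2; -0.0518 -0.0190 0.0125 1.2; -0.0522 -0.0178 0.0125 1.2
```

```bash
python3 -m pendant '-0.039 -0.036 0.002 1; -0.0395 -0.035 0.002 1; -0.040 -0.034 0.002 1; -0.041 -0.034 0.002 1; -0.041 -0.033 0.002 1; -0.042 -0.032 0.002 1; -0.0425 -0.031 0.002 1; -0.043 -0.031 0.002 1; -0.044 -0.030 0.002 1; -0.044 -0.029 0.002 1' -1 30; python3 - <<'E'
from plan import *
plan([(.5335,.3705,.12,-90)])
E
```

```text
t: 1.35
tcp_pos: [0.404, -0.0371, 0.2411]
ee_rot: [-2.394, 2.029, 0.004]
force: [1.0, 0.2, 0.3]
width: 0.088
t 1.35 tcp [ 0.404  -0.0371  0.2411] yaw -80.56 tilt [ 6.0e-04  4.5e-03 -1.0e+00] F [1.  0.2 0.3] w 0.0880
8 -0.0476 -0.0243 0.0151 1.2; -0.0481 -0.0233 0.0151 1.2; -0.0486 -0.0223 0.0151 1.2; -0.0490 -0.0213 0.0151 1.2; -0.0494 -0.0203 0.0151 1.2; -0.0499 -0.0193 0.0151 1.2; -0.0502 -0.0183 0.0151 1.2; -0.0506 -0.0172 0.0151 1.2
```

```bash
python3 -m pendant '-0.048 -0.024 0.01 1; -0.048 -0.023 0.01 1; -0.0485 -0.022 0.01 1; -0.049 -0.021 0.015 1; -0.0495 -0.020 0.015 1; -0.050 -0.019 0.02 1; -0.050 -0.018 0.02 1.5; -0.0505 -0.017 0.02 1.5'; python3 - <<'E'
from plan import *
from cell import capture
plan([(.5335,.3705,.12,-90.2),(.5335,.3705,.034,-90.2)],step=.045)
for n in("top","side"):
    c=capture(n); cv2.imwrite(f"pics/{n}1.png",c["pixels"][:,:,::-1])
E
```

```text
t: 2.35
tcp_pos: [0.5304, 0.3867, 0.1193]
ee_rot: [-2.222, 2.213, -0.002]
force: [0.0, -0.1, 1.3]
width: 0.0882
t 2.35 tcp [0.5304 0.3867 0.1193] yaw -89.77 tilt [ 0.0044  0.0028 -1.    ] F [ 0.  -0.1  1.3] w 0.0882
1 0.0162 -0.0030 -0.0007 0.4
2 -0.0000 0.0000 0.0430 -0.0; -0.0000 0.0000 0.0430 -0.0
```

View pics/side1.png

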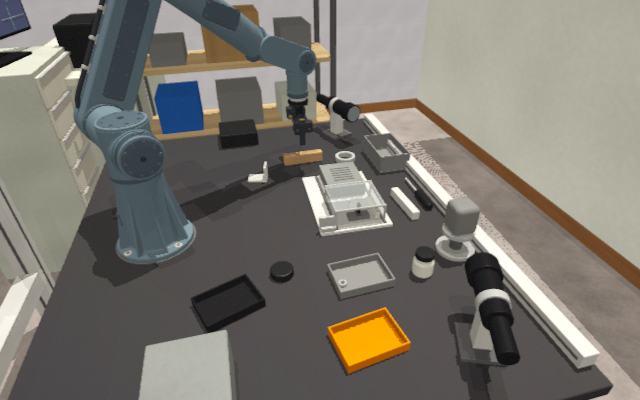

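The side view shows the gripper directly above the bar at (302,140), with nothing in between. I'll descend now.

```bash
python3 -m pendant '0.016 -0.003 0 0.4; 0 0 0.035 0; 0 0 0.025 0; 0 0 0 0' ; python3 - <<'E'
from plan import *
plan([(.5335,.3705,.034,-90.2)],step=.045)
E
```

```text
t: 2.95
tcp_pos: [0.5326, 0.366, 0.0562]
ee_rot: [-2.219, 2.223, -0.0]
force: [0.3, 0.6, 0.3]
width: 0.0881
t 2.95 tcp [0.5326 0.366  0.0562] yaw -90.12 tilt [ 5.e-04  3.e-04 -1.e+00] F [0.3 0.6 0.3] w 0.0881
1 -0.0045 -0.0009 0.0222 0.1
```

```bash
python3 -m pendant '-0.0045 0 0.022 0; 0 0 0 0' ; python3 -m pendant '0 0 0 0; 0 0 0 0; 0 0 0 0; 0 0 0 0' 1 35; python3 - <<'E'
from plan import *
plan([(.5335,.3705,.034,-90.2)],step=.045)
E
```

```text
t: 3.2
tcp_pos: [0.5342, 0.3692, 0.0357]
ee_rot: [-2.214, 2.224, -0.002]
force: [-0.4, 0.3, -0.0]
width: 0.0883
t: 3.7
tcp_pos: [0.5356, 0.37, 0.0381]
ee_rot: [-2.212, 2.221, -0.004]
force: [-0.4, -0.6, 0.1]
width: 0.0501
t 3.70 tcp [0.5356 0.37   0.0381] yaw -90.22 tilt [ 0.007  0.003 -1.   ] F [-0.4 -0.6  0.1] w 0.0501
1 -0.0005 0.0021 0.0041 -0.0
```

```bash
python3 -m pendant '0 0.0015 0.004 0; 0 0 0 0; 0 0 0 0; 0 0 0 0'; python3 - <<'E'
from plan import *
plan([(.5335,.3705,.034,-90.2)],step=.045)
E
```

```text
t: 4.2
tcp_pos: [0.534, 0.3702, 0.0338]
ee_rot: [-2.212, 2.22, -0.004]
force: [0.1, -0.9, -0.0]
width: 0.0298
t 4.20 tcp [0.534  0.3702 0.0338] yaw -90.20 tilt [ 0.007  0.003 -1.   ] F [ 0.1 -0.9 -0. ] w 0.0298
1 -0.0003 0.0005 -0.0002 -0.0
```

```bash
python3 - <<'E'
from plan import *
t=w(BOX,[-.09,-.2405,0])[0];print(t)
plan([(.534,.370,.15,-90.2),(.53,.10,.2,-45),(t[0],t[1],.17,-2.03),(t[0],t[1],.068,-2.03)],step=.052,turn=9)
E
```

```text
[ 0.51073731 -0.18966102  0.        ]
t 4.20 tcp [0.534  0.3702 0.0338] yaw -90.20 tilt [ 0.007  0.003 -1.   ] F [ 0.1 -0.9 -0. ] w 0.0298
3 0.0001 -0.0000 -0.0387 -0.0; 0.0001 -0.0000 -0.0387 -0.0; 0.0001 -0.0000 -0.0387 -0.0
6 0.0450 0.0005 -0.0083 -7.5; 0.0445 0.0064 -0.0083 -7.5; 0.0433 0.0122 -0.0083 -7.5; 0.0414 0.0178 -0.0083 -7.5; 0.0387 0.0230 -0.0083 -7.5; 0.0353 0.0279 -0.0083 -7.5
6 0.0319 0.0364 0.0050 -7.2; 0.0271 0.0401 0.0050 -7.2; 0.0219 0.0432 0.0050 -7.2; 0.0163 0.0455 0.0050 -7.2; 0.0105 0.0472 0.0050 -7.2; 0.0045 0.0482 0.0050 -7.2
2 0.0000 -0.0000 0.0510 -0.0; 0.0000 -0.0000 0.0510 -0.0
```

```bash
python3 -m pendant '0 0 -0.04 0; 0 0 -0.04 0; 0 0 -0.04 0; 0.045 0 -0.008 -7.5; 0.0445 0.006 -0.008 -7.5; 0.043 0.012 -0.008 -7.5; 0.0415 0.018 -0.008 -7.5; 0.0385 0.023 -0.008 -7.5; 0.0355 0.028 -0.008 -7.5; 0.032 0.0365 0.005 -7; 0.027 0.040 0.005 -7; 0.022 0.043 0.005 -7; 0.016 0.0455 0.005 -7; 0.0105 0.047 0.005 -7' ; python3 - <<'E'
from plan import *
t=w(BOX,[-.09,-.2405,0])[0]
plan([(t[0],t[1],.15,-2.03),(t[0],t[1],.068,-2.03)],step=.052,turn=9)
E
```

```text
t: 5.95
tcp_pos: [0.5206, -0.1546, 0.18]
ee_rot: [-3.134, 0.198, -0.012]
force: [0.6, -0.9, -0.9]
width: 0.03
t 5.95 tcp [ 0.5206 -0.1546  0.18  ] yaw -7.22 tilt [ 7.7e-03  6.0e-04 -1.0e+00] F [ 0.6 -0.9 -0.9] w 0.0300
1 -0.0054 0.0360 0.0300 -5.2
2 0.0000 -0.0000 0.0410 -0.0; 0.0000 -0.0000 0.0410 -0.0
```

```bash
python3 -m pendant '-0.005 0.035 0.01 -4; 0 0 0.015 0; 0 0 0 0' ; python3 - <<'E'
from plan import *
from cell import capture
t=w(BOX,[-.09,-.2405,0])[0]
plan([(t[0],t[1],.068,-2.03)],step=.052,turn=9)
s,Rm=state();print(inv(BOX,s["tcp_pos"]))
c=capture("top");np.savez("pics/top2.npz",**c);cv2.imwrite("pics/top2.png",cv2.resize(c["pixels"][120:250,200:430,::-1],None,fx=3.4,fy=3.4))
c=capture("side");cv2.imwrite("pics/side2.png",cv2.resize(c["pixels"][120:320,240:480,::-1],None,fx=3,fy=3))
E
```

```text
t: 6.32
tcp_pos: [0.5102, -0.1924, 0.1534]
ee_rot: [-3.139, 0.093, -0.011]
force: [-0.7, 0.1, -0.9]
width: 0.0295
t 6.33 tcp [ 0.5102 -0.1924  0.1534] yaw -3.39 tilt [ 0.007   0.0011 -1.    ] F [-0.7  0.1 -0.9] w 0.0295
2 0.0002 -0.0014 0.0427 -0.7; 0.0002 -0.0014 0.0427 -0.7
[[-0.0904544  -0.2432645   0.15340542]]
```

View pics/side2.png

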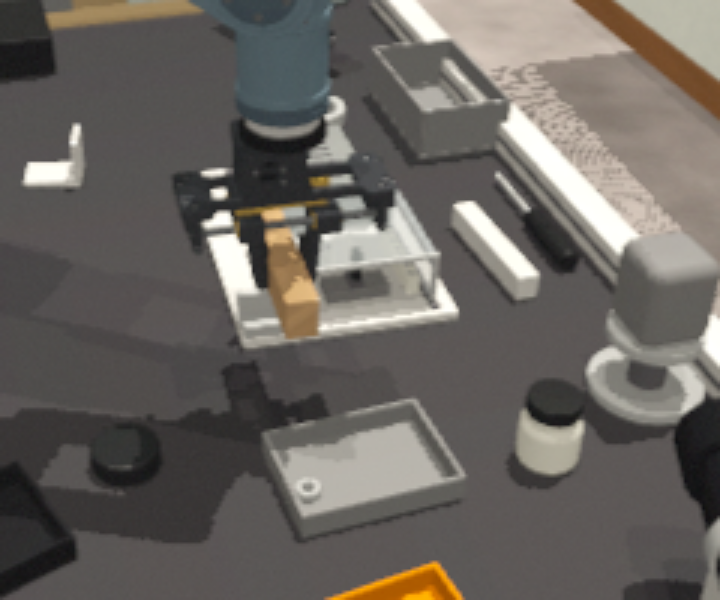

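View pics/top2.png

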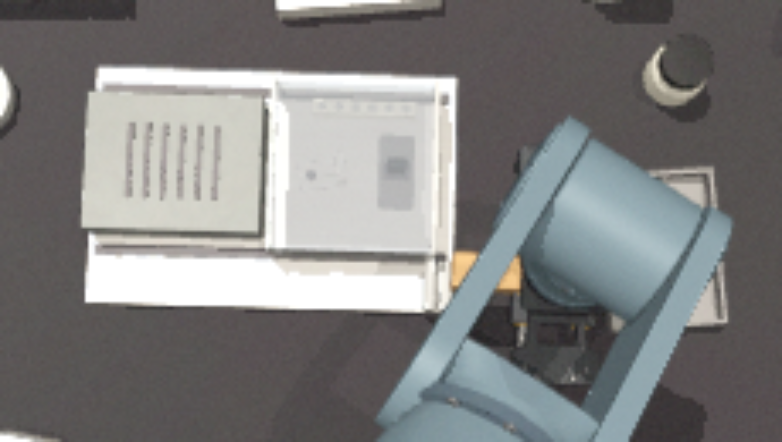

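The bar is held level along the lane line, with its front end at about (455,268) in the zoomed top view, just short of the tab. I'll lower it to push height.

```bash
python3 -m pendant '0 -0.001 0.04 -0.7; 0 -0.001 0.03 -0.7; 0 0 0.008 0; 0 0 0 0' ; python3 - <<'E'
from plan import *
t=w(BOX,[-.09,-.2405,0])[0]
plan([(t[0],t[1],.068,-2.03)],step=.052,turn=9)
s,Rm=state();print(inv(BOX,s["tcp_pos"]))
E
```

```text
t: 6.92
tcp_pos: [0.516, -0.1876, 0.079]
ee_rot: [3.138, -0.043, 0.024]
force: [-0.4, -0.3, 0.2]
width: 0.0298
t 6.92 tcp [ 0.516  -0.1876  0.079 ] yaw -1.58 tilt [ 0.0152 -0.0036 -0.9999] F [-0.4 -0.3  0.2] w 0.0298
1 -0.0052 0.0022 0.0110 0.4
[[-0.08481968 -0.23826284  0.07900666]]
```

```bash
python3 -m pendant '-0.005 0.003 0.009 0.3; 0 0 0.001 0; 0 0 0 0' ; python3 - <<'E'
from plan import *
t=w(BOX,[-.09,-.2405,0])[0]
plan([(t[0],t[1],.067,-2.03)],step=.052,turn=9)
s,Rm=state();print(inv(BOX,s["tcp_pos"]))
from cell import capture
c=capture("side");cv2.imwrite("pics/side3.png",cv2.resize(c["pixels"][160:300,270:430,::-1],None,fx=4,fy=4))
E
```

```text
t: 7.3
tcp_pos: [0.5125, -0.1914, 0.0712]
ee_rot: [3.135, -0.052, 0.03]
force: [-0.1, 0.1, -1.7]
width: 0.0298
t 7.30 tcp [ 0.5125 -0.1914  0.0712] yaw -1.89 tilt [ 0.0191 -0.0062 -0.9998] F [-0.1  0.1 -1.7] w 0.0298
1 -0.0018 -0.0017 0.0042 0.1
[[-0.08821599 -0.24216686  0.0711682 ]]
```

View pics/side3.png

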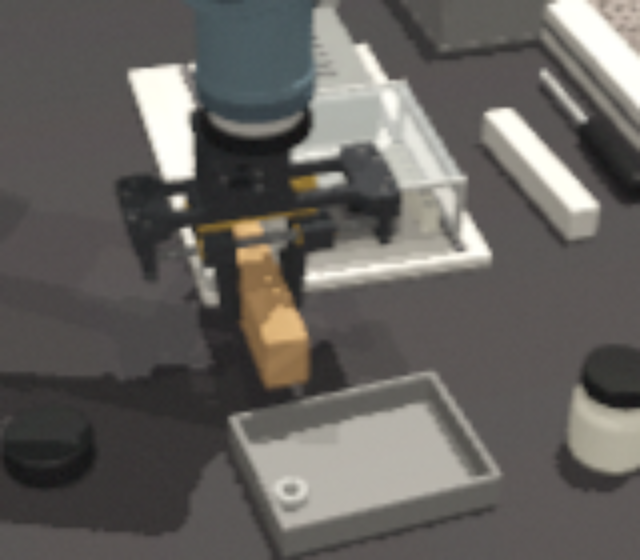

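```bash
python3 -m pendant '-0.001 -0.03 0.002 0; 0 -0.04 0 0; 0 -0.04 0 0; 0 -0.03 0 0' - 45; python3 - <<'E'
from plan import *
t=w(BOX,[-.09,-.0745,0])[0]
plan([(t[0],t[1],.067,-2.03)],step=.052,turn=9)
s,Rm=state();print(inv(BOX,s["tcp_pos"]))
from cell import capture
c=capture("side");cv2.imwrite("pics/side4.png",cv2.resize(c["pixels"][160:300,270:430,::-1],None,fx=4,fy=4))
E
```

```text
t: 7.85
tcp_pos: [0.518, -0.0551, 0.0707]
ee_rot: [3.126, -0.058, 0.037]
force: [-2.5, -5.3, -0.3]
width: 0.0298
t 7.85 tcp [ 0.518  -0.0551  0.0707] yaw -2.12 tilt [ 0.0232 -0.0153 -0.9996] F [-2.5 -5.3 -0.3] w 0.0298
1 -0.0026 -0.0312 0.0037 -0.1
[[-0.08746702 -0.10572508  0.070732  ]]
```

View pics/side4.png

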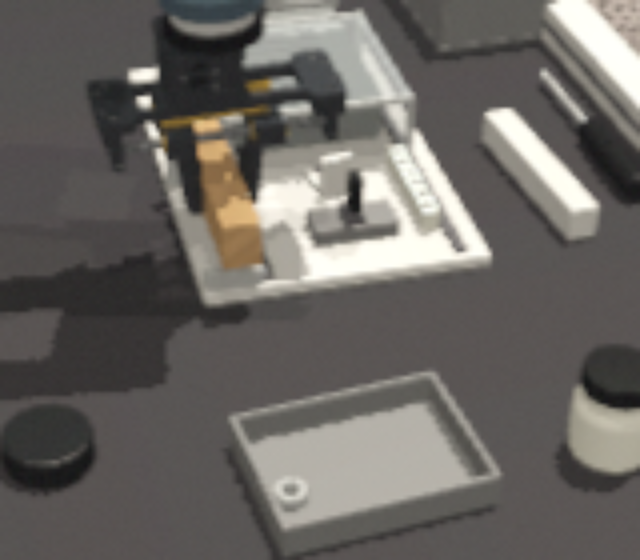

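```bash
python3 -m pendant '-0.0025 -0.025 0 0; 0 -0.008 0 0; 0 0 0 0'; python3 - <<'E'
from plan import *
t=w(BOX,[-.09,-.0745,0])[0]
plan([(t[0],t[1],.046,-2.03)],step=.052,turn=9)
s,Rm=state();print(inv(BOX,s["tcp_pos"]))
from cell import capture
for n in("side","top"):
  c=capture(n);np.savez(f"pics/{n}5.npz",**c)
  x0,y0,x1,y1=dict(side=(270,140,430,280),top=(200,120,360,240))[n]
  cv2.imwrite(f"pics/{n}5.png",cv2.resize(c["pixels"][y0:y1,x0:x1,::-1],None,fx=4,fy=4))
E
```

```text
t: 8.28
tcp_pos: [0.518, -0.021, 0.0714]
ee_rot: [3.124, -0.054, 0.041]
force: [-1.3, -2.4, -2.3]
width: 0.0294
t 8.28 tcp [ 0.518  -0.021   0.0714] yaw -1.96 tilt [ 0.0259 -0.0171 -0.9995] F [-1.3 -2.4 -2.3] w 0.0294
1 -0.0012 0.0028 0.0254 0.1
[[-0.08875416 -0.07166684  0.07136354]]
```

View pics/side5.png

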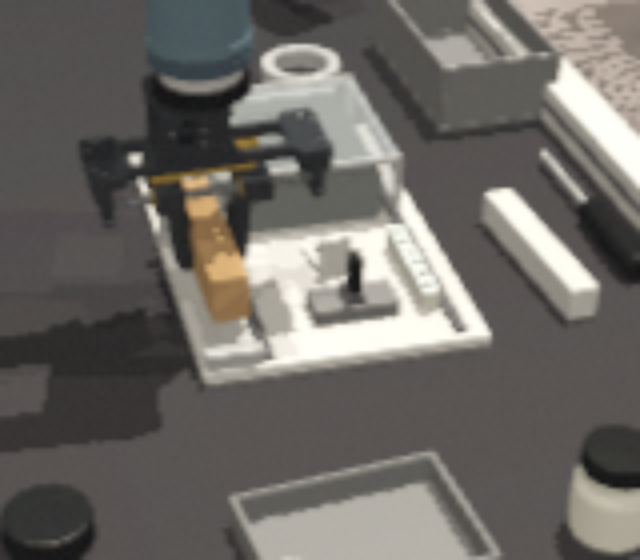

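View pics/top5.png

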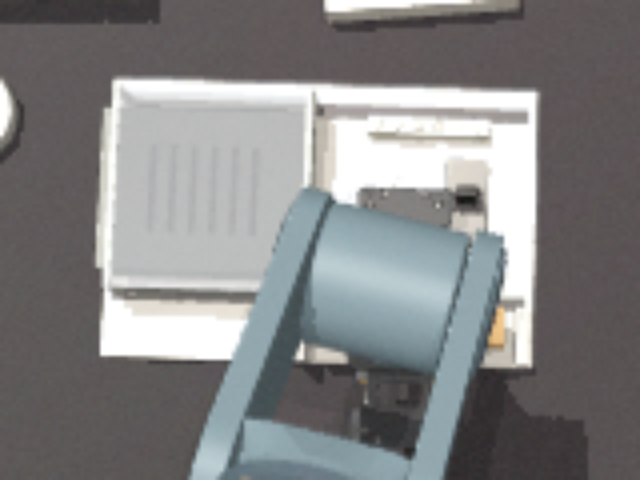

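```bash
python3 - <<'E'
from h import *
c=dict(np.load("pics/top5.npz"));hsv=cv2.cvtColor(c["pixels"],cv2.COLOR_RGB2HSV)
m=(hsv[...,1]>60)&(hsv[...,0]<25)&(hsv[...,2]>90)
v,u=np.nonzero(m[190:220,310:345]);u+=310;v+=190
print(u.min(),u.max(),v.min(),v.max())
print(inv(BOX,ray(c,[[u.max()+.5,v.mean()]],.076)))
print(inv(BOX,ray(c,[[200+313/4,120+150/4]],.073)))
c=dict(np.load("pics/side5.npz"));uv=[[270+218/4,140+320/4],[270+247/4,140+313/4]]
print(inv(BOX,ray(c,uv,.036)))
uv=[[270+207/4,140+364/4],[270+268/4,140+353/4],[270+268/4,140+340/4]]
print("stop",inv(BOX,ray(c,uv,.026)))
E
```

```text
322 325 197 206
[[-0.09210863 -0.14822882  0.076     ]]
[[0.04386164 0.00222031 0.073     ]]
[[-0.09660861 -0.14649142  0.036     ]
 [-0.0728515  -0.14257784  0.036     ]]
stop [[-0.11371238 -0.18585882  0.026     ]
 [-0.06595924 -0.18291094  0.026     ]
 [-0.06206933 -0.1669961   0.026     ]]
```

```bash
python3 -m pendant '-0.001 0.001 0.01 0; 0 0 0.01 0; 0 0 0.002 0; 0 0 0 0'; python3 - <<'E'
from plan import *
t=w(BOX,[-.09,-.0745,0])[0]
plan([(t[0],t[1],.046,-2.03)],step=.052,turn=9)
s,Rm=state();print(inv(BOX,s["tcp_pos"]))
E
```

```text
t: 8.88
tcp_pos: [0.5187, -0.025, 0.0481]
ee_rot: [3.124, -0.061, 0.044]
force: [-0.2, -3.1, 1.5]
width: 0.0299
t 8.88 tcp [ 0.5187 -0.025   0.0481] yaw -2.21 tilt [ 0.028  -0.0173 -0.9995] F [-0.2 -3.1  1.5] w 0.0299
1 -0.0021 -0.0012 0.0021 -0.2
[[-0.08786242 -0.07566579  0.04811417]]
```

```bash
python3 -m pendant '-0.002 0.005 0.001 0; 0 0 0 0'; python3 - <<'E'
from plan import *
plan([(0.5,0,.046,-2.03)],step=.9,turn=90)
s,Rm=state();print(inv(BOX,s["tcp_pos"]))
from cell import capture
for n in("side",):
  c=capture(n);np.savez(f"pics/{n}6.npz",**c)
  x0,y0,x1,y1=dict(side=(290,160,400,260),top=(200,120,360,240))[n]
  cv2.imwrite(f"pics/{n}6.png",cv2.resize(c["pixels"][y0:y1,x0:x1,::-1],None,fx=6,fy=6))
E
```

```text
t: 9.12
tcp_pos: [0.5172, -0.0305, 0.0475]
ee_rot: [3.124, -0.061, 0.047]
force: [0.7, -4.8, -0.3]
width: 0.0298
t 9.12 tcp [ 0.5172 -0.0305  0.0475] yaw -2.22 tilt [ 0.0297 -0.0177 -0.9994] F [ 0.7 -4.8 -0.3] w 0.0298
1 -0.0183 -0.0298 0.0015 -0.2
[[-0.08920649 -0.08118262  0.04746564]]
```

View pics/side6.png

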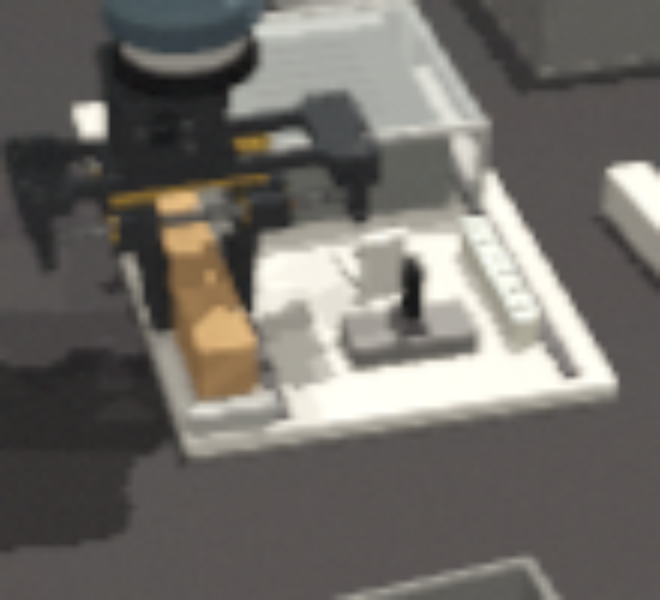

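```bash
python3 -m pendant '0 0 0.002 0; 0 0 0 0; 0 0 0 0' 0.05 20; python3 - <<'E'
from plan import *
plan([(0.5,0,.046,-2.03)],step=.9,turn=90)
s,Rm=state();print(inv(BOX,s["tcp_pos"]))
E
```

```text
t: 9.55
tcp_pos: [0.5161, -0.029, 0.0449]
ee_rot: [3.125, -0.06, 0.043]
force: [-1.0, -0.2, 0.6]
width: 0.042
t 9.55 tcp [ 0.5161 -0.029   0.0449] yaw -2.18 tilt [ 0.0275 -0.0159 -0.9995] F [-1.  -0.2  0.6] w 0.0420
1 -0.0172 -0.0284 -0.0011 -0.1
[[-0.09030499 -0.07975427  0.04489768]]
```

Released with room on both sides. Next I'll lift straight up, swing clear toward the tray side, and look.

```bash
python3 -m pendant '0 0 -0.02 0; 0 0 -0.04 0; 0 0 -0.05 0; -0.03 0.04 -0.05 0; -0.04 0.045 -0.02 0;-0.03 0.05 0 0; 0 0.05 0 0;0 0.05 0 0; 0 0 0 0'; python3 - <<'E'
from plan import *
plan([(0.5,0,.046,-2.03)],step=.9,turn=90)
from cell import capture
for n in("side","top"):
  c=capture(n);np.savez(f"pics/{n}7.npz",**c)
  x0,y0,x1,y1=dict(side=(290,160,400,260),top=(220,130,350,220))[n]
  cv2.imwrite(f"pics/{n}7.png",cv2.resize(c["pixels"][y0:y1,x0:x1,::-1],None,fx=6,fy=6))
E
```

```text
t: 10.68
tcp_pos: [0.4039, -0.2566, 0.2262]
ee_rot: [3.123, -0.051, 0.045]
force: [-0.1, 1.1, -0.1]
width: 0.0422
t 10.68 tcp [ 0.4039 -0.2566  0.2262] yaw -1.85 tilt [ 0.0284 -0.0184 -0.9994] F [-0.1  1.1 -0.1] w 0.0422
1 0.0877 -0.2595 0.1802 0.2
```

View pics/side7.png

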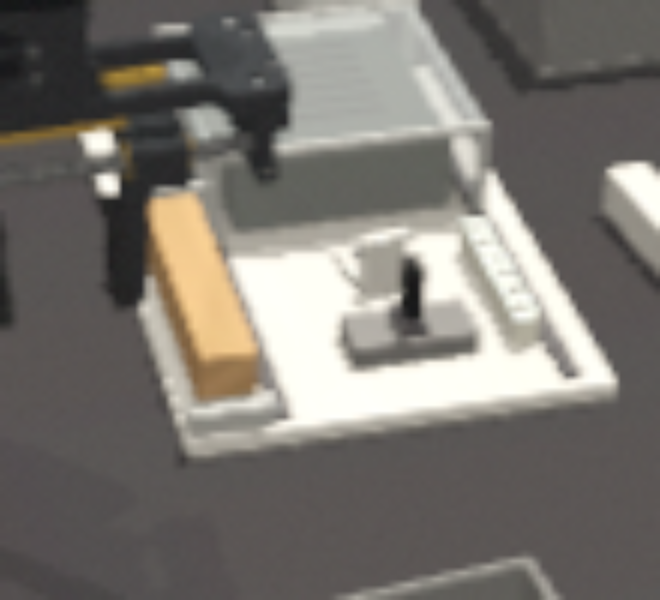

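View pics/top7.png

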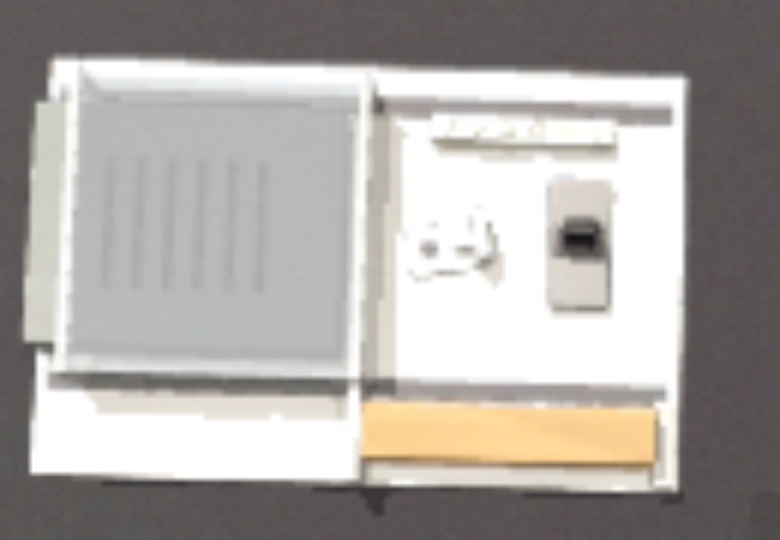

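The hood is propped and the bar lies flat between the stop and the tab (top view: bar from (360,430) to (655,435)). The bracket is white on white near (455,245), so I'll use depth to find it.

```bash
python3 - <<'E'
from h import *
for n in("top","side"):
    c=dict(np.load(f"pics/{n}7.npz"));D=c["depth"];v,u=np.mgrid[:400,:640]
    P=np.stack([(u-c["cx"])/c["fx"]*D,(v-c["cy"])/c["fy"]*D,D],-1).reshape(-1,3)
    W=(P-c["view"][:3,3])@c["view"][:3,:3]
    B=inv(BOX,W);ok=(D.ravel()>0)
    fl=ok&(abs(B[:,0])<.05)&(B[:,1]<-.135)&(B[:,1]>-.155);print(n,"floor",np.median(B[fl,2]),B[fl,2].std())
    k=ok&(B[:,0]>-.06)&(B[:,0]<.066)&(B[:,1]<-.012)&(B[:,1]>-.165)
    for lo,hi in((.016,.022),(.022,.035),(.035,.060),(.06,.09)):
        for nm,ya,yb in(("br",-.095,-.012),("cut",-.165,-.095)):
            q=B[k&(B[:,2]>lo)&(B[:,2]<hi)&(B[:,1]>ya)&(B[:,1]<yb)]
            if len(q): print(nm,lo,hi,len(q),"mean",q.mean(0).round(4),"min",q.min(0).round(4),"max",q.max(0).round(4))
    im=np.zeros((400,640),np.uint8);z=B[:,2].reshape(400,640);im=np.clip((z)/.08*255,0,255).astype(np.uint8)
    x0,y0,x1,y1=dict(side=(290,160,400,260),top=(220,130,350,220))[n]
    cv2.imwrite(f"pics/z_{n}7.png",cv2.resize(im[y0:y1,x0:x1],None,fx=6,fy=6,interpolation=0))
    q=B[k&(B[:,2]>.034)&(B[:,2]<.060)&(B[:,1]>-.095)];print(q.round(4)[:60])
E
```

```text
top floor 0.012632685710079042 0.002256790641696651
br 0.016 0.022 113 mean [ 0.0081 -0.0451  0.0178] min [-0.0598 -0.0938  0.016 ] max [ 0.0619 -0.0136  0.0219]
cut 0.016 0.022 56 mean [ 0.0005 -0.1334  0.0178] min [-0.0597 -0.1629  0.0161] max [ 0.0648 -0.0957  0.0219]
br 0.022 0.035 16 mean [ 0.0148 -0.0509  0.0263] min [ 0.0048 -0.0589  0.0221] max [ 0.0252 -0.0266  0.033 ]
cut 0.022 0.035 187 mean [ 0.0154 -0.1172  0.0268] min [-0.0169 -0.1342  0.0223] max [ 0.0504 -0.1004  0.0349]
br 0.035 0.06 22 mean [ 0.0146 -0.0648  0.0477] min [ 0.0033 -0.0694  0.0364] max [ 0.0273 -0.059   0.0518]
cut 0.035 0.06 14 mean [ 0.0146 -0.117   0.0468] min [ 0.0115 -0.1298  0.0353] max [ 0.0231 -0.1073  0.0588]
cut 0.06 0.09 18 mean [ 0.0181 -0.1181  0.0639] min [ 0.0132 -0.1258  0.0604] max [ 0.0228 -0.11    0.067 ]
[[ 0.0268 -0.0591  0.049 ]
 [ 0.0273 -0.0622  0.0467]
 [ 0.0269 -0.0655  0.0491]
 [ 0.0248 -0.059   0.0424]
 [ 0.0233 -0.0625  0.0508]
 [ 0.0235 -0.0656  0.0501]
 [ 0.0205 -0.0625  0.0487]
 [ 0.021  -0.0656  0.0462]
 [ 0.0169 -0.0626  0.0504]
 [ 0.0176 -0.0657  0.0475]
 [ 0.0142 -0.
[... 1373 characters left out ...]
 0.0217 -0.0702  0.0469]
 [ 0.0258 -0.0678  0.0448]
 [ 0.0283 -0.071   0.0464]
 [ 0.006  -0.0665  0.043 ]
 [ 0.0071 -0.0741  0.0477]
 [ 0.0116 -0.0705  0.0447]
 [ 0.0148 -0.071   0.0446]
 [ 0.0184 -0.0705  0.0437]
 [ 0.0225 -0.0679  0.0415]
 [ 0.0259 -0.068   0.041 ]
 [ 0.0304 -0.0647  0.0382]
 [ 0.0054 -0.069   0.0408]
 [ 0.0083 -0.0704  0.0413]
 [ 0.0125 -0.0678  0.0389]
 [ 0.0157 -0.0686  0.039 ]
 [ 0.0191 -0.0686  0.0385]
 [ 0.0222 -0.0693  0.0385]
 [ 0.0246 -0.0727  0.0403]
 [ 0.029  -0.0694  0.0375]
 [ 0.0063 -0.066   0.0348]
 [ 0.0083 -0.071   0.0377]
 [ 0.0105 -0.0749  0.0399]
 [ 0.015  -0.0713  0.0369]
 [ 0.0253 -0.0708  0.035 ]
 [ 0.0283 -0.0723  0.0356]
 [ 0.0065 -0.0775  0.0383]]
```

View pics/z_top7.png

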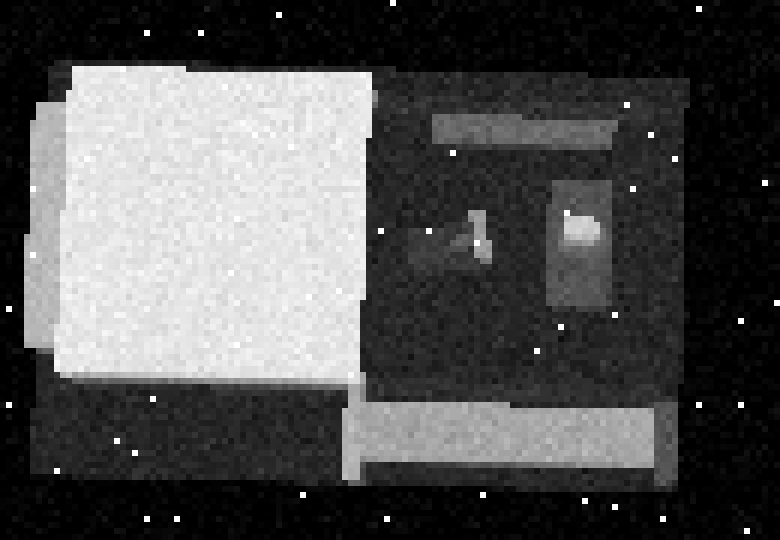

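View pics/z_side7.png

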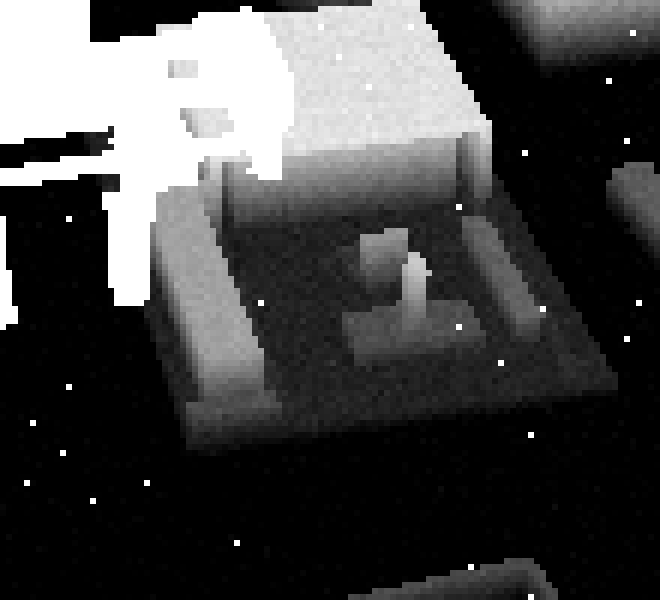

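```bash
python3 - <<'E'
from plan import *
t=w(BOX,[.016,-.065,0])[0];print(t)
plan([(t[0],t[1],.15,10),(t[0],t[1],.044,10)],step=.05,turn=9)
E
```

```text
[ 0.62288748 -0.01802597  0.        ]
t 10.78 tcp [ 0.404  -0.2536  0.2256] yaw -1.70 tilt [ 0.0276 -0.0164 -0.9995] F [ 0.4 -0.3  0.3] w 0.0421
7 0.0303 -0.0346 0.0108 -1.7; 0.0313 -0.0337 0.0108 -1.7; 0.0322 -0.0327 0.0108 -1.7; 0.0332 -0.0318 0.0108 -1.7; 0.0341 -0.0308 0.0108 -1.7; 0.0350 -0.0298 0.0108 -1.7; 0.0358 -0.0288 0.0108 -1.7
3 0.0000 0.0000 0.0353 -0.0; 0.0000 0.0000 0.0353 -0.0; 0.0000 0.0000 0.0353 -0.0
```

```bash
python3 -m pendant '0.030 -0.0345 0.008 -1.7; 0.0315 -0.0335 0.008 -1.7; 0.032 -0.0325 0.01 -1.7; 0.033 -0.032 0.01 -1.7; 0.034 -0.031 0.01 -1.7; 0.035 -0.030 0.01 -1.7; 0.030 -0.024 0.01 -1.7; 0 0 0 0' 0 25; python3 - <<'E'
from plan import *
t=w(BOX,[.016,-.065,0])[0];print(t)
plan([(t[0],t[1],.07,10),(t[0],t[1],.044,10)],step=.05,turn=9)
E
```

```text
t: 11.78
tcp_pos: [0.6203, -0.0004, 0.1586]
ee_rot: [3.111, 0.309, 0.035]
force: [-0.5, -0.2, -1.2]
width: 0.044
[ 0.62288748 -0.01802597  0.        ]
t 11.78 tcp [ 6.203e-01 -4.000e-04  1.586e-01] yaw 11.35 tilt [ 0.0237 -0.0129 -0.9996] F [-0.5 -0.2 -1.2] w 0.0440
2 -0.0005 0.0089 0.0443 0.7; -0.0004 0.0089 0.0443 0.7
1 0.0000 0.0000 0.0260 -0.0
```

```bash
python3 -m pendant '0 0.017 0.03 0.7; 0 0 0.03 0.7; 0 0 0.01 0; 0 0 0 0'; python3 - <<'E'
from plan import *
t=w(BOX,[.016,-.065,0])[0];print(t)
plan([(t[0],t[1],.044,10)],step=.05,turn=9)
from cell import capture
for n in("side","top"):
  c=capture(n);np.savez(f"pics/{n}8.npz",**c)
  x0,y0,x1,y1=dict(side=(290,160,400,260),top=(220,130,350,220))[n]
  cv2.imwrite(f"pics/{n}8.png",cv2.resize(c["pixels"][y0:y1,x0:x1,::-1],None,fx=6,fy=6))
E
```

```text
t: 12.28
tcp_pos: [0.6231, -0.0151, 0.0891]
ee_rot: [3.114, 0.278, 0.034]
force: [0.2, 0.0, 0.0]
width: 0.0441
[ 0.62288748 -0.01802597  0.        ]
t 12.28 tcp [ 0.6231 -0.0151  0.0891] yaw 10.20 tilt [ 0.0231 -0.013  -0.9996] F [0.2 0.  0. ] w 0.0441
1 -0.0007 0.0028 0.0451 0.2
```

View pics/side8.png

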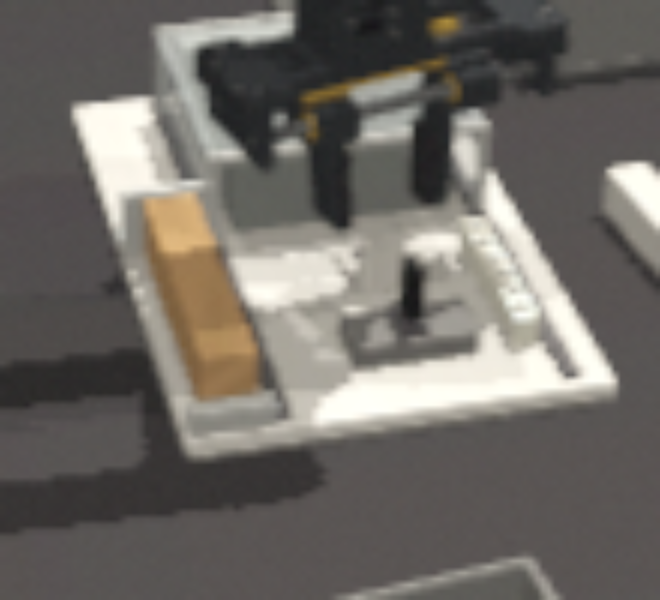

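The fingers straddle the bracket, with the tips at (340,220) and (430,195). I'll continue down.

```bash
python3 -m pendant '-0.0005 0.003 0.02 0; 0 0 0.02 0; 0 0 0.005 0; 0 0 0 0'; python3 - <<'E'
from plan import *
t=w(BOX,[.016,-.065,0])[0];print(t)
plan([(t[0],t[1],.044,10)],step=.05,turn=9)
E
```

```text
t: 12.88
tcp_pos: [0.626, -0.0196, 0.0436]
ee_rot: [3.113, 0.277, 0.041]
force: [0.1, 0.1, 0.4]
width: 0.0443
[ 0.62288748 -0.01802597  0.        ]
t 12.88 tcp [ 0.626  -0.0196  0.0436] yaw 10.19 tilt [ 0.0273 -0.014  -0.9995] F [0.1 0.1 0.4] w 0.0443
1 -0.0028 -0.0021 -0.0004 0.2
```

```bash
python3 -m pendant '-0.0025 -0.002 0 0; 0 0 0 0; 0 0 0 0; 0 0 0 0' 1 25; python3 - <<'E'
from plan import *
t=w(BOX,[.016,-.065,0])[0];print(t)
plan([(t[0],t[1],.044,10)],step=.05,turn=9)
E
```

```text
t: 13.38
tcp_pos: [0.6237, -0.0179, 0.0446]
ee_rot: [3.112, 0.277, 0.043]
force: [-0.1, 0.3, -1.0]
width: 0.0257
[ 0.62288748 -0.01802597  0.        ]
t 13.38 tcp [ 0.6237 -0.0179  0.0446] yaw 10.20 tilt [ 0.029  -0.0143 -0.9995] F [-0.1  0.3 -1. ] w 0.0257
1 -0.0008 -0.0000 0.0006 0.2
```

```bash
python3 - <<'E'
from plan import *
tray=T(.5481,-.3239,3.2)
c=dict(np.load("pics/top0.npz"));print("jar",ray(c,[[399,142]],.05),"nut",inv(tray,ray(c,[[399,210]],.012)))
t=w(tray,[.015,-.018,0])[0];print(t)
plan([(.6237,-.0179,.16,10.2),(t[0],t[1],.13,3),(t[0],t[1],.038,3)],step=.045,turn=9)
E
```

```text
jar [[ 0.7072253  -0.33802821  0.05      ]] nut [[-0.05849337 -0.01292097  0.012     ]]
[ 0.5640814  -0.34103461  0.        ]
t 13.38 tcp [ 0.6237 -0.0179  0.0446] yaw 10.20 tilt [ 0.029  -0.0143 -0.9995] F [-0.1  0.3 -1. ] w 0.0257
3 -0.0000 -0.0000 -0.0385 0.0; -0.0000 -0.0000 -0.0385 0.0; -0.0000 -0.0000 -0.0385 0.0
8 -0.0145 0.0384 0.0037 0.9; -0.0139 0.0387 0.0037 0.9; -0.0133 0.0389 0.0037 0.9; -0.0127 0.0391 0.0037 0.9; -0.0120 0.0393 0.0037 0.9; -0.0114 0.0395 0.0037 0.9; -0.0108 0.0396 0.0037 0.9; -0.0102 0.0398 0.0037 0.9
3 0.0000 0.0000 0.0307 -0.0; 0.0000 0.0000 0.0307 -0.0; 0.0000 0.0000 0.0307 -0.0
```

```bash
python3 -m pendant '0 0 -0.03 0; 0 0 -0.04 0; 0 0 -0.045 0; -0.0145 0.038 0.003 0.9; -0.014 0.0385 0.003 0.9; -0.0135 0.039 0.003 0.9; -0.0125 0.039 0.003 0.9; -0.012 0.039 0.003 0.9; -0.0115 0.0395 0.003 0.9; -0.011 0.0395 0.003 0.9; -0.010 0.033 0.003 0.9; 0 0 0 0'; python3 - <<'E'
from plan import *
tray=T(.5481,-.3239,3.2)
t=w(tray,[.015,-.018,0])[0];print(t)
plan([(t[0],t[1],.06,3),(t[0],t[1],.038,3)],step=.045,turn=9)
from cell import capture
for n in("side",):
  c=capture(n)
  cv2.imwrite(f"pics/{n}9.png",cv2.resize(c["pixels"][150:330,280:460,::-1],None,fx=3.3,fy=3.3))
E
```

```text
t: 14.88
tcp_pos: [0.5593, -0.3418, 0.1443]
ee_rot: [3.122, 0.079, 0.051]
force: [-0.2, 0.0, -0.1]
width: 0.0254
[ 0.5640814  -0.34103461  0.        ]
t 14.88 tcp [ 0.5593 -0.3418  0.1443] yaw 2.91 tilt [ 0.0334 -0.0171 -0.9993] F [-0.2  0.  -0.1] w 0.0254
2 0.0024 -0.0002 0.0421 -0.0; 0.0024 -0.0002 0.0421 -0.0
1 0.0000 0.0000 0.0220 -0.0
```

View pics/side9.png

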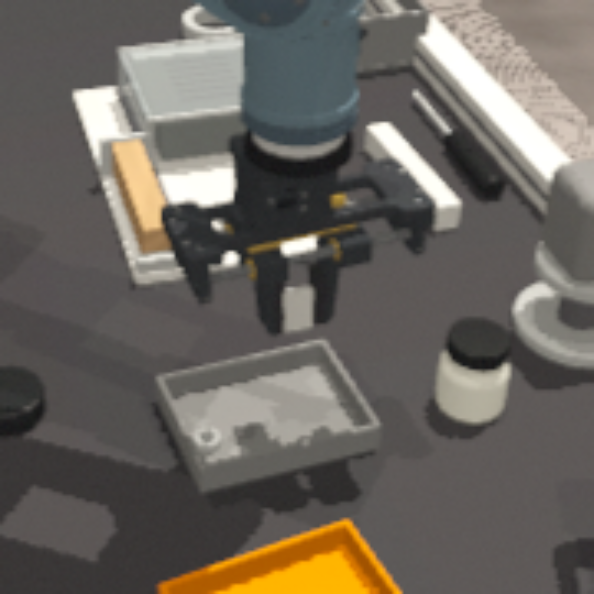

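The bracket is held at (298,305), over the tray and clear of the nut at (207,437). Lowering it into the tray.

```bash
python3 -m pendant '0.004 0 0.035 0; 0 0 0.035 0; 0 0 0.018 0; 0 0 0 0'; python3 - <<'E'
from plan import *
tray=T(.5481,-.3239,3.2)
t=w(tray,[.015,-.018,0])[0];print(t)
plan([(t[0],t[1],.038,3)],step=.045,turn=9)
E
```

```text
t: 15.42
tcp_pos: [0.5692, -0.3375, 0.0561]
ee_rot: [3.123, 0.088, 0.055]
force: [-0.5, 0.9, 0.5]
width: 0.0255
[ 0.5640814  -0.34103461  0.        ]
t 15.43 tcp [ 0.5692 -0.3375  0.0561] yaw 3.24 tilt [ 0.0356 -0.0163 -0.9992] F [-0.5  0.9  0.5] w 0.0255
1 -0.0053 0.0033 0.0181 0.2
```

```bash
python3 -m pendant '-0.004 0.002 0.01 0; -0.001 0 0.007 0; 0 0 0 0'; python3 - <<'E'
from plan import *
tray=T(.5481,-.3239,3.2)
t=w(tray,[.015,-.018,0])[0];print(t)
plan([(t[0],t[1],.038,3)],step=.045,turn=9)
E
```

```text
t: 15.8
tcp_pos: [0.5662, -0.3407, 0.041]
ee_rot: [3.12, 0.089, 0.06]
force: [0.2, -0.1, -1.2]
width: 0.0257
[ 0.5640814  -0.34103461  0.        ]
t 15.80 tcp [ 0.5662 -0.3407  0.041 ] yaw 3.29 tilt [ 0.0387 -0.019  -0.9991] F [ 0.2 -0.1 -1.2] w 0.0257
1 -0.0021 0.0002 0.0030 0.3
```

```bash
python3 -m pendant '-0.001 0 0.004 0; 0 0 0 0'; python3 -m pendant '0 0 0 0; 0 0 0 0; 0 0 0 0' 0; python3 -m pendant '0 0 -0.03 0; 0 0 -0.04 0; 0 0 -0.04 0; -0.05 0 0 0; -0.05 0 0 0; -0.04 0 0 0;  0 0 0 0'; python3 - <<'E'
from plan import *
plan([(.4,0,.038,3)],step=.9,turn=9)
from cell import capture
for n in("side","top"):
  c=capture(n);np.savez(f"pics/{n}10.npz",**c)
  cv2.imwrite(f"pics/{n}10.png",cv2.resize(c["pixels"][120:330,220:460,::-1],None,fx=2.8,fy=2.8))
E
```

```text
t: 16.05
tcp_pos: [0.5657, -0.3414, 0.0375]
ee_rot: [3.119, 0.089, 0.061]
force: [-0.9, 0.0, -0.3]
width: 0.0257
t: 16.42
tcp_pos: [0.5661, -0.3418, 0.0384]
ee_rot: [3.118, 0.088, 0.063]
force: [0.3, -0.2, -0.1]
width: 0.0436
t: 17.3
tcp_pos: [0.4192, -0.3481, 0.1472]
ee_rot: [3.114, 0.091, 0.066]
force: [1.2, -0.0, 0.3]
width: 0.0443
t 17.30 tcp [ 0.4192 -0.3481  0.1472] yaw 3.37 tilt [ 0.0428 -0.024  -0.9988] F [ 1.2 -0.   0.3] w 0.0443
1 0.0013 -0.3486 0.1092 0.4
```

View pics/side10.png

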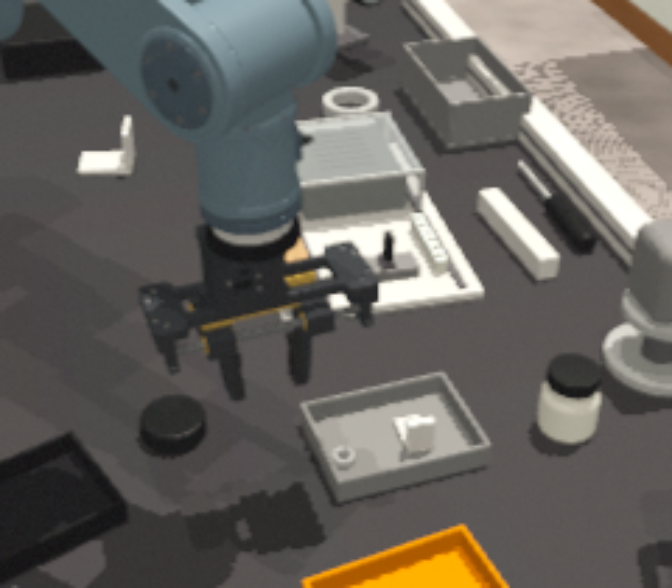

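View pics/top10.png

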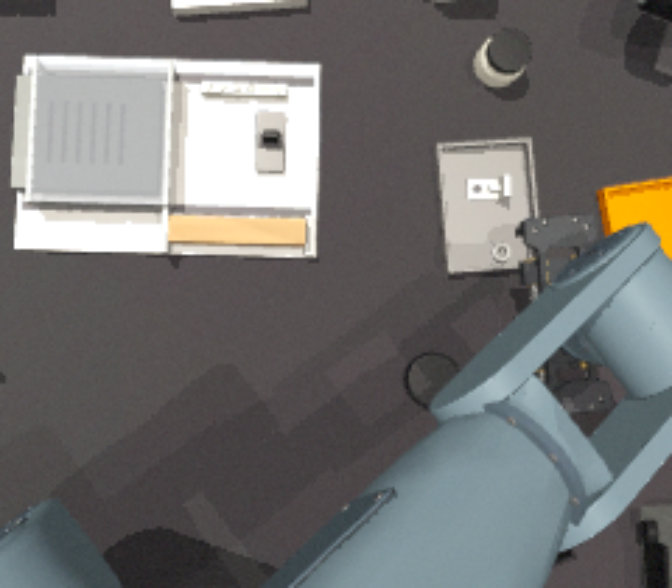

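The bracket stands in the grey tray at (415,435) in the side view, away from the nut. Now the lever: I'll straddle it with the fingers, jaws along the box x.

```bash
python3 - <<'E'
from plan import *
t=w(BOX,[.018,-.118,0])[0];print(t)
plan([(t[0],t[1],.14,-2),(t[0],t[1],.075,-2)],step=.045,turn=9)
E
```

```text
[ 0.62300882 -0.07106356  0.        ]
t 17.40 tcp [ 0.4215 -0.3486  0.1478] yaw 3.45 tilt [ 0.0446 -0.0253 -0.9987] F [0.7 0.7 0.6] w 0.0441
8 0.0272 -0.0331 0.0010 0.7; 0.0268 -0.0334 0.0010 0.7; 0.0264 -0.0337 0.0010 0.7; 0.0260 -0.0341 0.0010 0.7; 0.0256 -0.0344 0.0010 0.7; 0.0252 -0.0347 0.0010 0.7; 0.0248 -0.0350 0.0010 0.7; 0.0244 -0.0353 0.0010 0.7
2 0.0000 -0.0000 0.0325 -0.0; 0.0000 -0.0000 0.0325 -0.0
```

```bash
python3 -m pendant '0.027 -0.033 0 0.7; 0.027 -0.0335 0 0.7; 0.0265 -0.0335 0 0.7; 0.026 -0.034 0 0.7; 0.0255 -0.0345 0 0.7; 0.025 -0.0345 0 0.7; 0.025 -0.035 0 0.7; 0.018 -0.025 0 0.7; 0 0 0 0'; python3 - <<'E'
from plan import *
t=w(BOX,[.018,-.118,0])[0];print(t)
plan([(t[0],t[1],.075,-2)],step=.045,turn=9)
E
```

```text
t: 18.52
tcp_pos: [0.6357, -0.0691, 0.1521]
ee_rot: [3.112, -0.052, 0.087]
force: [-0.8, -0.1, 0.2]
width: 0.0437
[ 0.62300882 -0.07106356  0.        ]
t 18.52 tcp [ 0.6357 -0.0691  0.1521] yaw -1.87 tilt [ 0.0553 -0.0285 -0.9981] F [-0.8 -0.1  0.2] w 0.0437
2 -0.0063 0.0012 0.0385 0.1; -0.0063 0.0012 0.0385 0.1
```

```bash
cat >> plan.py <<'E'
def rel(q):
    s,Rm=state();d=np.array(q[:3])-s["tcp_pos"]
    print("t %.2f"%s["t"],"box",inv(BOX,s["tcp_pos"])[0].round(4),"yaw %.2f"%yawof(Rm),"tilt",Rm[:,2].round(4),"F",s["force"].round(1),"w %.4f"%s["width"],"need",(Rm.T@d).round(4))
E
python3 - <<'E'
from plan import *
t=w(BOX,[.018,-.118,0])[0]; rel((t[0],t[1],.075))
E
```

```text
t 18.52 box [ 0.0306 -0.1156  0.1521] yaw -1.87 tilt [ 0.0553 -0.0285 -0.9981] F [-0.8 -0.1  0.2] w 0.0437 need [-0.017   0.0004  0.0763]
```

```bash
python3 -m pendant '-0.015 0 0.015 0; -0.002 0 0.025 0; 0 0 0 0'; python3 - <<'E'
from plan import *
from cell import capture
t=w(BOX,[.018,-.118,0])[0]; rel((t[0],t[1],.075))
c=capture("side")
cv2.imwrite(f"pics/side11.png",cv2.resize(c["pixels"][160:270,290:420,::-1],None,fx=5,fy=5))
E
```

```text
t: 18.9
tcp_pos: [0.622, -0.0693, 0.1103]
ee_rot: [3.112, -0.047, 0.088]
force: [-0.1, 0.5, -0.2]
width: 0.0441
t 18.90 box [ 0.017  -0.1163  0.1103] yaw -1.68 tilt [ 0.0561 -0.0291 -0.998 ] F [-0.1  0.5 -0.2] w 0.0441 need [-0.001   0.0007  0.0354]
```

View pics/side11.png

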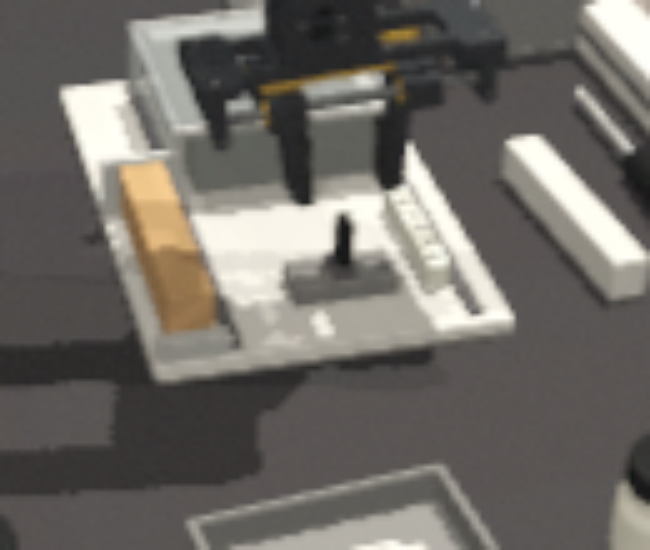

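```bash
python3 -m pendant '-0.001 0.001 0.025 0; 0 0 0.012 0; 0 0 0 0'; python3 - <<'E'
from plan import *
t=w(BOX,[-.0105,-.118,0])[0]; rel((t[0],t[1],.073))
E
```

```text
t: 19.32
tcp_pos: [0.6272, -0.0733, 0.078]
ee_rot: [3.109, -0.048, 0.101]
force: [0.7, 0.3, 0.1]
width: 0.0439
t 19.32 box [ 0.0223 -0.1201  0.078 ] yaw -1.70 tilt [ 0.0643 -0.0318 -0.9974] F [0.7 0.3 0.1] w 0.0439 need [-0.033  -0.0023  0.0028]
```

```bash
python3 -m pendant '-0.012 -0.002 0.004 0; -0.010 0 0 0; -0.008 0 0 0'; python3 - <<'E'
from plan import *
t=w(BOX,[-.0105,-.118,0])[0]; rel((t[0],t[1],.073))
E
python3 -m pendant '-0.004 0 0 0'; python3 -m pendant '-0.004 0 0 0'; 
```

```text
t: 19.7
tcp_pos: [0.5983, -0.0707, 0.0744]
ee_rot: [3.107, -0.047, 0.11]
force: [5.5, 1.4, -1.1]
width: 0.0441
t 19.70 box [-0.0067 -0.1185  0.0744] yaw -1.69 tilt [ 0.0702 -0.033  -0.997 ] F [ 5.5  1.4 -1.1] w 0.0441 need [-0.0039 -0.0005  0.0011]
t: 19.82
tcp_pos: [0.5944, -0.0706, 0.0747]
ee_rot: [3.107, -0.047, 0.113]
force: [3.8, -0.4, -1.3]
width: 0.0442
t: 19.95
tcp_pos: [0.5918, -0.0708, 0.0754]
ee_rot: [3.106, -0.048, 0.12]
force: [11.6, 0.8, -2.8]
width: 0.0441
```

```bash
python3 -m pendant '-0.004 0 0 0;-0.003 0 0 0';  python3 - <<'E'
from plan import *
from cell import capture
t=w(BOX,[.0455,-.118,0])[0]; rel((t[0],t[1],.073))
c=capture("side")
cv2.imwrite(f"pics/side12.png",cv2.resize(c["pixels"][170:260,300:400,::-1],None,fx=6,fy=6))
E
```

```text
t: 20.2
tcp_pos: [0.5902, -0.0716, 0.0778]
ee_rot: [3.103, -0.049, 0.142]
force: [8.5, 0.2, -2.0]
width: 0.0436
t 20.20 box [-0.0147 -0.1197  0.0778] yaw -1.73 tilt [ 0.0906 -0.0368 -0.9952] F [ 8.5  0.2 -2. ] w 0.0436 need [ 0.0596 -0.0017  0.0102]
```

View pics/side12.png

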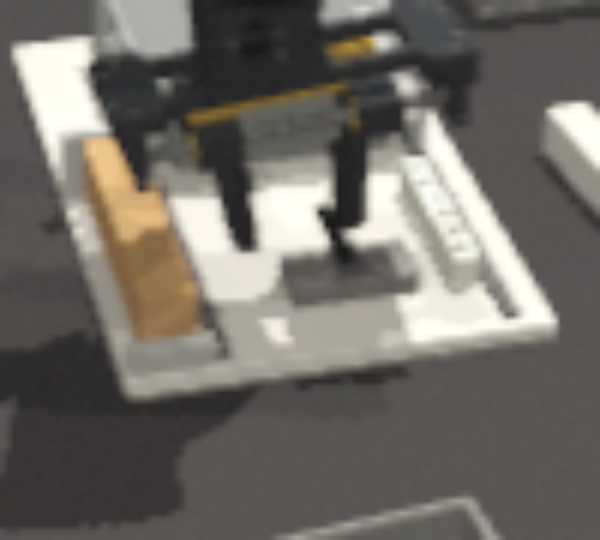

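```bash
python3 -m pendant '0.02 0 0.003 0; 0.015 0 0.001 0; 0.01 0 0 0'; python3 - <<'E'
from plan import *
t=w(BOX,[.0435,-.118,0])[0]; rel((t[0],t[1],.074))
E
```

```text
t: 20.62
tcp_pos: [0.6333, -0.0731, 0.0776]
ee_rot: [3.103, -0.049, 0.132]
force: [-4.8, -0.5, 2.4]
width: 0.0441
t 20.62 box [ 0.0284 -0.1197  0.0776] yaw -1.72 tilt [ 0.0842 -0.0364 -0.9958] F [-4.8 -0.5  2.4] w 0.0441 need [ 0.0148 -0.0018  0.0048]
```

```bash
python3 -m pendant '0.008 -0.001 0.003 0; 0.004 0 0.001 0';python3 -m pendant '0.004 0 0 0';python3 -m pendant '0.004 0 0 0'; python3 - <<'E'
from plan import *
t=w(BOX,[.0435,-.118,0])[0]; rel((t[0],t[1],.074))
E
```

```text
t: 20.88
tcp_pos: [0.6446, -0.0726, 0.0743]
ee_rot: [3.104, -0.048, 0.125]
force: [-3.7, 1.2, 5.5]
width: 0.0441
t: 21.0
tcp_pos: [0.648, -0.0727, 0.0742]
ee_rot: [3.104, -0.048, 0.123]
force: [-4.3, -1.5, 0.3]
width: 0.0443
t: 21.12
tcp_pos: [0.6496, -0.0727, 0.0734]
ee_rot: [3.105, -0.047, 0.112]
force: [-17.6, -1.3, 10.8]
width: 0.0437
t 21.12 box [ 0.0446 -0.1187  0.0734] yaw -1.68 tilt [ 0.0718 -0.0355 -0.9968] F [-17.6  -1.3  10.8] w 0.0437 need [-0.001  -0.0006 -0.0007]
```

```bash
python3 -m pendant '0.002 0 0 0; -0.008 0 0 0; -0.008 0 -0.005 0; 0 0 -0.04 0; 0 0 -0.05 0; -0.05 0.03 -0.03 0; -0.05 0.05 0 0; -0.05 0.05 0 0; -0.04 0.05 0 0; -0.02 0.05 0 0; 0 0 0 0'; python3 - <<'E'
from plan import *
from cell import capture
rel((.4,-.3,.2))
for n in("side","top"):
  c=capture(n);np.savez(f"pics/{n}13.npz",**c)
  x0,y0,x1,y1=dict(side=(290,160,400,260),top=(220,130,350,220))[n]
  cv2.imwrite(f"pics/{n}13.png",cv2.resize(c["pixels"][y0:y1,x0:x1,::-1],None,fx=6,fy=6))
  cv2.imwrite(f"pics/{n}13f.png",c["pixels"][:,:,::-1])
  D=c["depth"];v,u=np.mgrid[:400,:640]
  P=np.stack([(u-c["cx"])/c["fx"]*D,(v-c["cy"])/c["fy"]*D,D],-1).reshape(-1,3)
  B=inv(BOX,(P-c["view"][:3,3])@c["view"][:3,:3])
  k=(abs(B[:,0]-.018)<.035)&(abs(B[:,1]+.118)<.013)
  for a,b in((.036,.045),(.045,.053),(.053,.066)):
    q=B[k&(B[:,2]>a)&(B[:,2]<b)];print(n,len(q),np.median(q,0).round(4) if len(q) else 0)
  k=(abs(B[:,0]+.09)<.012)&(B[:,1]>-.15)&(B[:,1]<-.02);print("bar z",np.median(B[k,2]))
E
```

```text
t: 22.5
tcp_pos: [0.4192, -0.2836, 0.195]
ee_rot: [3.096, -0.044, 0.128]
force: [-0.1, -0.5, 0.1]
width: 0.0439
t 22.50 box [-0.1781 -0.3376  0.195 ] yaw -1.51 tilt [ 0.0816 -0.0439 -0.9957] F [-0.1 -0.5  0.1] w 0.0439 need [-0.0183  0.0172 -0.0058]
side 14 [ 0.0238 -0.1255  0.0407]
side 11 [ 0.0277 -0.1257  0.0487]
side 18 [ 0.0318 -0.1225  0.0571]
bar z 0.050816756273323375
top 5 [ 0.02   -0.1199  0.0429]
top 11 [ 0.0224 -0.1196  0.0485]
top 20 [ 0.0293 -0.1163  0.0603]
bar z 0.05250101401130536
```

View pics/side13.png

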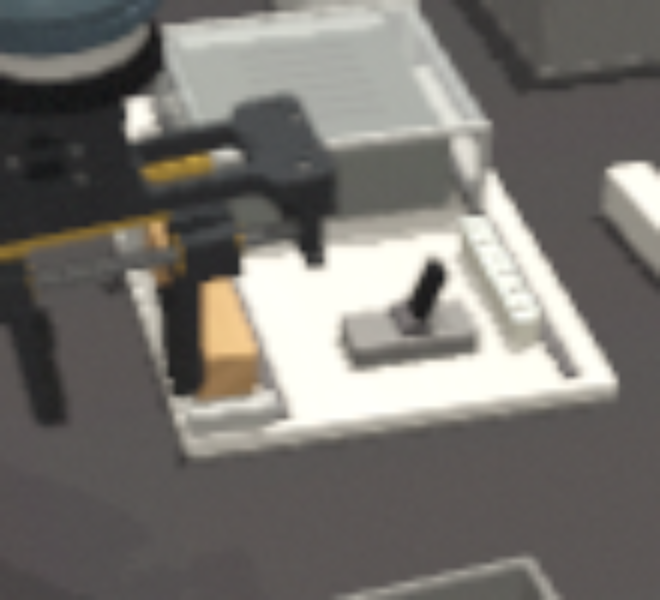

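View pics/top13.png

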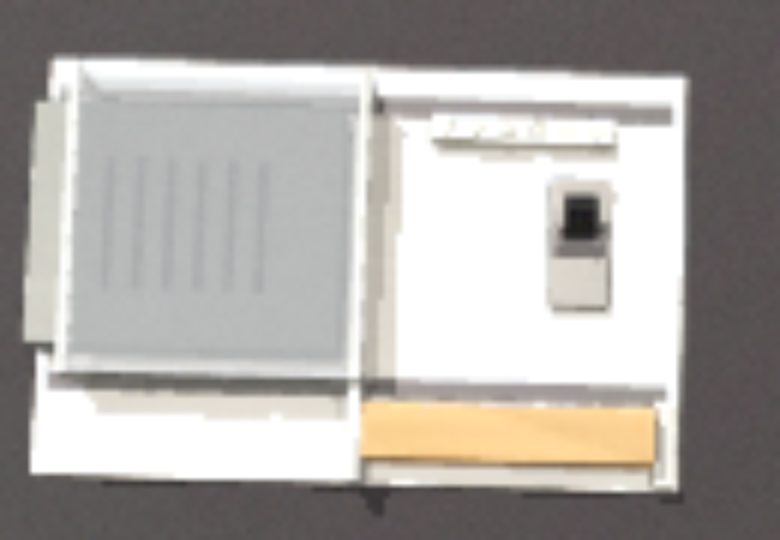

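View pics/side13f.png

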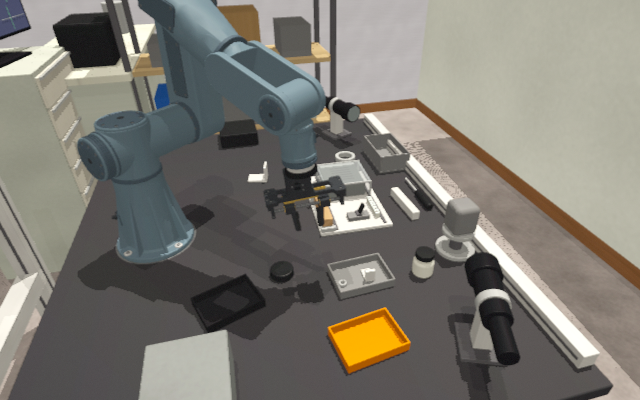

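```bash
python3 - <<'E'
from h import *
c=dict(np.load("pics/side13.npz"))
for a in(0,.1,.2,.7,.8):
    s=a-.4;p=w(BOX,[.0185+.04*np.sin(s),-.12,.024+.04*np.cos(s)])
    u=proj(c,p)[0];print(a,u,"side12",(u-[300,170]+.5)*6,"side13",(u-[290,160]+.5)*6)
E
```

```text
0 [353.70086184 204.49384567] side12 [325.20517105 209.96307401] side13 [385.20517105 269.96307401]
0.1 [354.87243535 203.97856394] side12 [332.2346121  206.87138363] side13 [392.2346121  266.87138363]
0.2 [356.07658183 203.55984006] side12 [339.45949096 204.35904035] side13 [399.45949096 264.35904035]
0.7 [362.13791275 203.02820763] side12 [375.82747648 201.16924575] side13 [435.82747648 261.16924575]
0.8 [363.26927971 203.24077938] side12 [382.61567829 202.44467626] side13 [442.61567829 262.44467626]
```

```bash
python3 - <<'E'
from h import *
for n,(x0,y0,x1,y1) in dict(top=(308,155,325,175),side=(345,198,375,218)).items():
    c=dict(np.load(f"pics/{n}13.npz"));g=cv2.cvtColor(c["pixels"],cv2.COLOR_RGB2GRAY)
    print(g[y0:y1,x0:x1])
c=dict(np.load("pics/top13.npz"))
for a in(.6,.7,.8):
    s=a-.4
    for hx in(.0175,.019):
        p=w(BOX,[[hx+.04*np.sin(s)+.0045*np.cos(s),-.118,.024+.04*np.cos(s)-.0045*np.sin(s)],[hx+.04*np.sin(s)-.0045*np.cos(s),-.118,.024+.04*np.cos(s)+.0045*np.sin(s)]])
        print(a,hx,proj(c,p).round(2))
for yy in(.035,-.035): print(yy,proj(c,w(BOX,[.0175+yy,-.118,.026])))
E
```

```text
[[213 219 220 207 200 200 199 200 199 202 186 185 175 187 199 255 255]
 [221 255 255 255 222 220 219 220 220 219 219 220 220 220 220 255 255]
 [255 255 255 255 255 255 255 255 255 255 255 255 255 255 255 255 255]
 [255 255 255 255 255 255 255 255 255 255 255 255 255 255 255 255 255]
 [255 255 255 255 236 230 229 229 255 255 255 255 255 255 255 255 255]
 [255 255 255 236 230 221 220 217 216 217 216 213 211 229 255 255 255]
 [255 255 255 205 222 214 211 210 210 208 209 209 212 213 255 255 255]
 [255 255 255 205 223 215 146 139 137 138 139 172 209 210 218 255 255]
 [255 255 255 209 224 216  76  54  51  50  52  92 208 205 223 255 255]
 [255 255 255 212 214 214  72  51  53  55  56  87 209 201 255 255 255]
 [255 255 255 212 205 205  64  22  30  27  32  74 211 199 255 255 255]
 [255 255 255 214 204 203  60  29  37  27  36  75 203 192 255 255 255]
 [255 255 255 217 180 178  55  30  33  32  25  72 120 148 255 255 255]
 [255 255 255 190 188 109  34  31  33  30  33  56  97 145 255 255 255]
 [255 255 255 194 178 122  53  47  46  46  45  84 133 153 255 255 255]
 [255 255 255 197 175 146 119 118 1
[... 2467 characters left out ...]
 177 177 176 176 176 173 144  83  74  71  79  97 147
  176 173 172 170 162 150 175 231 254 235 182 157]
 [243 186 107 147 178 177 177 178 178 178 181 166 155 159 143 134 128 124
  128 124 122 121 115 108 161 230 254 251 226 177]
 [239 181 130 131 169 177 173 165 155 142 134 123 118 122 113 110 107  99
   95  94  93  93  94  93 156 230 254 254 235 191]]
0.6 0.0175 [[316.61 163.76]
 [316.55 166.41]]
0.6 0.019 [[316.62 163.29]
 [316.56 165.94]]
0.7 0.0175 [[316.63 162.68]
 [316.58 165.19]]
0.7 0.019 [[316.64 162.21]
 [316.59 164.72]]
0.8 0.0175 [[316.65 161.67]
 [316.6  164.03]]
0.8 0.019 [[316.66 161.2 ]
 [316.62 163.56]]
0.035 [[316.55625354 159.14977657]]
-0.035 [[316.00297274 180.42030624]]
```

```bash
python3 - <<'E'
from cell import order,sensors
print(order.sign_off(), sensors.sense()["t"])
E
```

```text
the job is handed in; nothing more can be done
the job is handed in; nothing more can be done
```

The job is done and handed in, with the last reading before sign-off at about 22.6 s of the 64 s allowed.

I pushed the hood open with the bar and laid the bar flat between the stop and the tab. Then I moved the bracket into the grey tray, pushed the lever fully off and threw it fully on.

Last checks:
- **Hood and bar:** the hood is still propped. The bar top reads 51–52 mm in depth, so it lies flat on the plate.
- **Bracket:** it stands in the tray, clear of the nut.
- **Lever off:** the push reached the stop at about 12 N, and the tip's pixel position matched 0 rad.
- **Lever on:** the push reached the stop at about 18 N. The top view matches 0.8 rad. The side view alone looked closer to 0.7, and I trusted the top view because its edges lined up with the housing.
- **Other things on the bench:** in the last pictures I saw nothing else moved and the robot was touching nothing. I checked this by eye, not by measurement.

The tool tilt drifted to about 5° over the run, because the moves could not correct it. It caused no contact that I saw.

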